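# Pack the round cheeses in their boxes

## Robot

A 6-joint arm with a two-finger parallel gripper is mounted at the origin on the work surface. World frame = base frame: x ahead of the robot, y to its left, z up, the work surface at z = 0. Lengths are in m, angles in rad, forces in N, time in s.
With the tool pointing down it reaches from about 0.275 to 0.825 m from the base axis. Payload 5.2 kg.
Tool frame: the origin (TCP) lies midway between the tips of the shut fingers; the grasp point (between the pads) lies arm.tcp_to_grasp behind it (arm.tcp_to_grasp is the distance from the TCP to the grasp point, in m); y points along the fingers, z is the direction in which the jaws open and shut, and the axes are right-handed (so a half turn about y gives the same grasp; the last joint's range is limited). The gripper opens to 93 mm and grips with 3 to 60 N. Pads are 15 mm wide; open, the fingers measure 128 mm over their backs; the gripper's body (75 mm by 188 mm) begins 65 mm behind the grasp point.
Start: joints at [-1.538, 0.259, 1.535, -0, 1.348, -0.203], TCP at [0.129, -0.535, 0.219] pointing down, gripper open.
Joint ranges: [-3.14, 3.14], [-0.91, 2.08], [0.19, 2.58], [-1.22, 4.36], [0.22, 2.71], [-3.12, 3.12]. Speed limits (rad/s): [2.57, 2.57, 3.14, 3.14, 3.14, 3.14].

## Interface

Orientations are given as a unit quaternion [w, x, y, z].
In Python, from bench import arm, solver, imaging, sensors gives the robot as it stands. Calls block until the motion is done:
- arm.reach(position, orientation): joint-space move of the TCP to a pose.
- arm.servo_line(position, max_speed=0.15, rot=None, guard=None): straight line of the TCP; rot=None keeps the orientation; max_speed is the mean speed in m/s. With guard (N) it stops when the force on the tool has changed by that much, and returns True; else False.
- arm.movej(angles): joint-space move.
- arm.open_jaws() and arm.close(newtons=None): open the fingers fully, or close them until they stop; newtons is the grip in N (None keeps the last).
- arm.wait(seconds).
- solver.inverse_kinematics(position, orientation): joint angles nearest the present ones, or None.
- imaging.capture(name): name is "side" or "top" or "wrist"; returns the picture (400x640x3 uint8, red, green, blue); there is no depth.
- imaging.calibration(name): a dict with "mtx" (3x3 intrinsics, pixels), "extrinsics" (4x4, takes a point from camera to world coordinates). Camera axes: x right, y down, z forward; pixel columns grow to the right and rows downward; lengths in m; the calibration is good to about 2 mm. A picture is of the moment at which its call begins: read the wrist's pose just before it. calibration takes no time and is no camera call; for the wrist camera it gives the pose at the moment of the call.
A pose or a line that the arm cannot do raises arm.IKError and nothing moves.
- arm.job_done(): hands the job in, once; it reports no verdict.
Trained networks look in the newest picture that a camera, given by its name, has taken for a name from the list of things; names that differ only in an ending like _2 or _b are one class to them, and where a whole thing is asked for, a point or a joint stands for the part that bears it (a point fixed in the world has none). Each returns a list of dicts, best first, with "score" (0 to 1); they miss things now and then, are a little off and sometimes report something else, mostly with a low value. They report only what shows in the picture. A call takes as long as a camera call. They do not tell look-alikes from the thing itself.
- imaging.find_in(camera, thing): "extent" ([centre column, centre row, width, height] in pixels, round what is visible of it).
- imaging.outline_of(camera, thing): "region" (400x640 bool, what is visible of it) and "extent" ([centre column, centre row, width, height] in pixels, round what is visible of it).
- imaging.spot_point(camera, thing): "at" ([column, row] in pixels: a listed point, or the origin of a listed thing).
Readings, each from a call of its own:
- sensors.get_time(): time.
- sensors.get_q(): joint angles.
- sensors.get_qvel(): joint speeds.
- sensors.get_joint_efforts(): joint torques, N m.
- sensors.get_position(): TCP position.
- sensors.get_tool_rot(): TCP orientation.
- sensors.get_force(): force on the tool from outside, world axes, zero at the start.
- sensors.get_wrist_torque(): the same for the moment, N m.
- sensors.get_gripper_width(): finger opening in m.
Only numpy, scipy, OpenCV 4.12 (cv2) and the standard library are available. Lean on these libraries where they do the work, as an engineer would, in place of code of your own. Each camera call takes 0.05 s, during which the arm holds its last target.

## Task

Pack the four round cheeses for dispatch: put each one upright into the round wooden box base of its own size, the largest cheese in the largest base and so on down to the smallest, so that it stands flat on the floor of the base inside the rim. Set them down, do not drop them, and leave the square and the brick-shaped cheese among them where they are.

Things in the scene. Friction and masses are not known exactly. Their poses are not given: they have to be found in the camera images.
- cheese_huge_center (a point): The largest of the four loose round cheeses in the middle of the table: a cream-coloured upright drum, 67 mm in diameter and 62 mm tall, edges rounded by 4 mm. This point is its centre, half-way up (31 mm above its underside); z is its upright axis.
- cheese_big_center (a point): The second largest of the four loose round cheeses in the middle of the table: a cream-coloured upright drum, 56 mm in diameter and 60 mm tall, edges rounded by 4 mm. This point is its centre, half-way up (30 mm above its underside); z is its upright axis.
- cheese_mid_center (a point): The second smallest of the four loose round cheeses in the middle of the table: a cream-coloured upright drum, 45 mm in diameter and 56 mm tall, edges rounded by 4 mm. This point is its centre, half-way up (28 mm above its underside); z is its upright axis.
- cheese_tiny_center (a point): The smallest of the four loose round cheeses in the middle of the table: a cream-coloured upright drum, 34 mm in diameter and 54 mm tall, edges rounded by 4 mm. This point is its centre, half-way up (27 mm above its underside); z is its upright axis.
- box_huge: The largest of the four round wooden box bases (low open dishes of thin wood), inner diameter 85 mm, outer diameter 91 mm; it fits the 67 mm cheese with 9 mm to spare all round. Its floor is 3 mm thick and its rim stands 8 mm above the table. It is fixed to the table. Origin: centre of its underside, on the table; z up.
- box_big: The second largest of the four round wooden box bases (low open dishes of thin wood), inner diameter 74 mm, outer diameter 80 mm; it fits the 56 mm cheese with 9 mm to spare all round. Its floor is 3 mm thick and its rim stands 8 mm above the table. It is fixed to the table. Origin: centre of its underside, on the table; z up.
- box_mid: The second smallest of the four round wooden box bases (low open dishes of thin wood), inner diameter 63 mm, outer diameter 69 mm; it fits the 45 mm cheese with 9 mm to spare all round. Its floor is 3 mm thick and its rim stands 8 mm above the table. It is fixed to the table. Origin: centre of its underside, on the table; z up.
- box_tiny: The smallest of the four round wooden box bases (low open dishes of thin wood), inner diameter 52 mm, outer diameter 58 mm; it fits the 34 mm cheese with 9 mm to spare all round. Its floor is 3 mm thick and its rim stands 8 mm above the table. It is fixed to the table. Origin: centre of its underside, on the table; z up.
- cheese_square_center (a point): A loose square cheese, same cream colour, 60 x 60 mm and 45 mm tall, to be left alone. This point is its centre, half-way up; x and y run along its sides.
- cheese_brick_center (a point): A loose brick-shaped cheese, same cream colour, 95 mm (x) by 44 mm (y) and 40 mm tall, to be left alone. This point is its centre, half-way up.
Mind the look-alikes: they are no part of the job. Leave any purple look-alike of the box_tiny alone.

How it is judged:
At the end, for the whole second after the job is handed in: Each of the four round cheeses stands released and at rest in the base of its size: centre within 12 mm (horizontally) of the base's centre, upright within 0.1 rad, and its height that of standing on the base's floor within 4 mm (horizontal distance between cheese_huge_center and box_huge below 0.012 m and height (world z) of cheese_huge_center between 0.03 and 0.038 m and angle between each of cheese_huge_center, cheese_big_center, cheese_mid_center, cheese_tiny_center's own z axis and vertical below 0.1 rad and linear speed of each of cheese_huge, cheese_big, cheese_mid, cheese_tiny below 0.02 m/s and contact force between the fingers and cheese_huge below 0.1 N and horizontal distance between cheese_big_center and box_big below 0.012 m and height (world z) of cheese_big_center between 0.029 and 0.037 m and contact force between the fingers and cheese_big below 0.1 N and horizontal distance between cheese_mid_center and box_mid below 0.012 m and height (world z) of cheese_mid_center between 0.027 and 0.035 m and contact force between the fingers and cheese_mid below 0.1 N and horizontal distance between cheese_tiny_center and box_tiny below 0.012 m and height (world z) of cheese_tiny_center between 0.026 and 0.034 m and contact force between the fingers and cheese_tiny below 0.1 N); the robot touches nothing.
It fails at once if a round cheese is dropped (falls freely by more than about 25 mm) ((linear speed of cheese_huge above 0.7 m/s and contact force between the fingers and cheese_huge below 0.05 N) or (linear speed of cheese_big above 0.7 m/s and contact force between the fingers and cheese_big below 0.05 N) or (linear speed of cheese_mid above 0.7 m/s and contact force between the fingers and cheese_mid below 0.05 N) or (linear speed of cheese_tiny above 0.7 m/s and contact force between the fingers and cheese_tiny below 0.05 N)).
It fails at once if the square cheese is moved by more than 20 mm (distance of cheese_square_center from where it was at the start of the episode above 0.02 m).
It fails at once if the brick cheese is moved by more than 20 mm (distance of cheese_brick_center from where it was at the start of the episode above 0.02 m).
It also fails if it takes over 112 s, if anything falls off the work surface, if the arm or the gripper's body presses on something with over 40 N, if the wrist force passes 120 N, or if a joint passes its speed limit or range.

## Working session

There is one attempt and no reset: what is moved stays moved. The work goes in short steps, each a Python script; the robot and the scene stay as the last script left them, time stands still between calls to the robot, and variables do not carry over. Pictures are saved under pics/ and viewed, and the job is handed in when it is done.

```bash
mkdir -p pics; ls
python3 - <<'E'
from bench import arm, solver, imaging, sensors
import cv2
for n in ["top","side"]:
    im=imaging.capture(n); cv2.imwrite(f"pics/{n}0.png",im[:,:,::-1])
    c=imaging.calibration(n); print(n,c["mtx"],c["extrinsics"])
for t in ["box_huge","box_big","box_mid","box_tiny","cheese_huge_center","cheese_big_center","cheese_mid_center","cheese_tiny_center","cheese_square_center","cheese_brick_center"]:
    for n in ["top","side"]:
        print(t,n,[(round(d["score"],2),[round(float(v)) for v in d["at"]]) for d in imaging.spot_point(n,t)][:5])
print(sensors.get_time(),sensors.get_tool_rot(),arm.tcp_to_grasp,sensors.get_position(),sensors.get_gripper_width())
E
```

```text
pics
top [[516.46836325   0.         319.0465854 ]
 [  0.         516.46836325 197.30562225]
 [  0.           0.           1.        ]] [[ 1.93428380e-02 -9.96584974e-01  8.02760489e-02  5.02230094e-01]
 [-9.99812072e-01 -1.93843234e-02  2.62562557e-04  3.06204724e-04]
 [ 1.29443099e-03 -8.02660415e-02 -9.96772636e-01  1.05350625e+00]
 [ 0.00000000e+00  0.00000000e+00  0.00000000e+00  1.00000000e+00]]
side [[413.13413751   0.         316.59927079]
 [  0.         413.13413751 200.53459054]
 [  0.           0.           1.        ]] [[ 0.99924265 -0.00666635  0.03833647  0.53620423]
 [-0.03314055 -0.66210662  0.74867652 -0.68264878]
 [ 0.02039189 -0.74938    -0.6618261   0.67292533]
 [ 0.          0.          0.          1.        ]]
box_huge top [(0.76, [168, 193])]
box_huge side [(0.61, [317, 151])]
box_big top []
box_big side [(0.75, [340, 344])]
box_mid top [(0.7, [179, 255])]
box_mid side [(0.86, [272, 151])]
box_tiny top [(0.77, [286, 135]), (0.63, [338, 138]), (0.39, [316, 271])]
box_tiny side [(0.93, [326, 220]), (0.79, [379, 232]), (0.79, [379, 208])]
cheese_huge_center top [(0.59, [400, 175])]
cheese_huge_center side [(0.91, [351, 267])]
cheese_big_center top [(0.71, [466, 266])]
cheese_big_center side []
cheese_mid_center top [(0.72, [244, 169])]
cheese_mid_center side [(0.57, [341, 174]), (0.42, [282, 176])]
cheese_tiny_center top [(0.67, [318, 272])]
cheese_tiny_center side [(0.89, [254, 216])]
cheese_square_center top [(0.88, [247, 244])]
cheese_square_center side [(0.96, [284, 175])]
cheese_brick_center top [(0.59, [390, 246])]
cheese_brick_center side [(0.74, [280, 262])]
1.1 [ 0.08316455 -0.08317451  0.70221248 -0.70218465] 0.0188 [ 0.12849464 -0.53478151  0.21863609] 0.09284611656631976
```

View pics/top0.png

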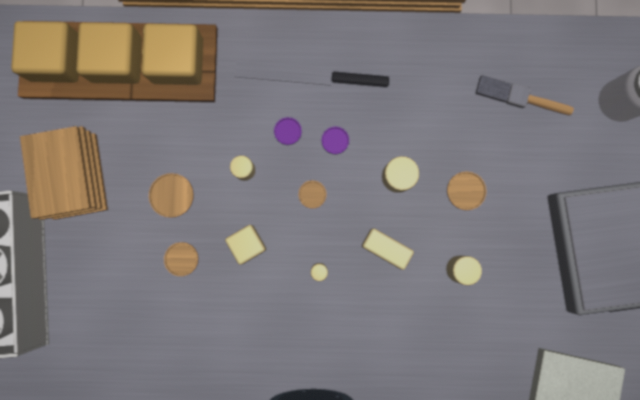

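View pics/side0.png

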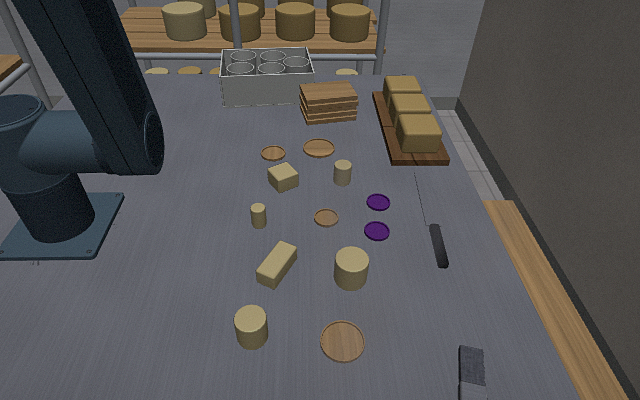

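The top picture shows these positions (column, row):
- **Boxes:** huge (171,195), mid (181,259), tiny (312,194) and big (466,190). The two purple look-alikes are at (288,131) and (336,140).
- **Round cheeses:** mid (242,167), huge (402,173), big (467,270) and tiny (319,272).
- **Leave alone:** square (245,244) and brick (389,249).

The network missed box_big from the top and put box_tiny on the purple discs. I'll fit silhouettes in both views.

```bash
cat > h.py <<'E'
from bench import arm, solver, imaging, sensors
import cv2, numpy as np
from scipy.optimize import minimize
D={"huge":(.067,.062,.091),"big":(.056,.060,.080),"mid":(.045,.056,.069),"tiny":(.034,.054,.058)}
def proj(n,P):
    c=imaging.calibration(n);T=np.linalg.inv(c["extrinsics"])
    p=(T[:3,:3]@P.T).T+T[:3,3];p=(c["mtx"]@p.T).T
    return p[:,:2]/p[:,2:]
def unproj(n,uv,z):
    c=imaging.calibration(n);E=c["extrinsics"]
    d=E[:3,:3]@np.linalg.inv(c["mtx"])@np.array([uv[0],uv[1],1.]);o=E[:3,3]
    return (o+d*(z-o[2])/d[2])[:2]
a=np.linspace(0,2*np.pi,48,endpoint=False)
def cyl(xy,dia,h,z0=0):
    r=dia/2; rows=[(r-.004,z0),(r,z0+.004),(r,z0+h-.004),(r-.004,z0+h)] if h>.02 else [(r,z0),(r,z0+h)]
    return np.vstack([np.c_[xy[0]+q*np.cos(a),xy[1]+q*np.sin(a),0*a+z] for q,z in rows])
def fit(n,reg,dia,h,guess,z0=0):
    reg=reg.astype(np.float32);S=8
    def cost(xy):
        hull=cv2.convexHull(proj(n,cyl(xy,dia,h,z0)).astype(np.float32))
        m=np.zeros((400,640),np.uint8)
        cv2.fillPoly(m,[np.round(hull*16).astype(np.int32)],255,cv2.LINE_AA,4)
        m=m/255.;return 1-np.minimum(m,reg).sum()/np.maximum(m,reg).sum()
    r=minimize(cost,guess,method="Nelder-Mead",options=dict(initial_simplex=[guess,np.add(guess,[.01,0]),np.add(guess,[0,.01])],xatol=1e-4,fatol=1e-4))
    return r.x,1-r.fun
def regnear(n,thing,uv,tol=14):
    for d in imaging.outline_of(n,thing):
        e=d["extent"]
        if np.hypot(e[0]-uv[0],e[1]-uv[1])<tol: return d["region"],d["score"]
    return None,0
E
cat > m.py <<'E'
from h import *
for n in ["top","side"]: imaging.capture(n)
seedB=dict(huge=(171,195),big=(466,190),mid=(181,259),tiny=(312,194))
seedC=dict(huge=(402,173),big=(467,270),mid=(242,167),tiny=(319,272))
for k,(dc,hc,db) in D.items():
    for t,seed,dia,h in((f"box_{k}",seedB[k],db,.008),(f"cheese_{k}_center",seedC[k],dc,hc)):
        g=unproj("top",seed,h)
        for n in ["top","side"]:
            uv=seed if n=="top" else proj("side",np.array([[*g,h/2]]))[0]
            r,s=regnear(n,t,uv)
            if r is None: print(t,n,"none; seed",g.round(4));continue
            x,i=fit(n,r,dia,h,g);print(t,n,round(s,2),x.round(4),"iou",round(i,3))
for t,uv,h in(("cheese_square_center",(245,244),.0225),("cheese_brick_center",(389,249),.02)):
    r,s=regnear("top",t,uv)
    if r is not None:
        c=cv2.findContours(r.astype(np.uint8),0,1)[0]; c=max(c,key=cv2.contourArea)
        b=cv2.boxPoints(cv2.minAreaRect(c)); print(t,[unproj("top",p,2*h).round(3).tolist() for p in b])
E
python3 m.py
```

```text
box_huge top 0.82 [0.5855 0.3031] iou 0.923
box_huge side 0.88 [0.588  0.3042] iou 0.898
cheese_huge_center top 0.67 [ 0.6331 -0.1591] iou 0.911
cheese_huge_center side none; seed [ 0.6323 -0.1589]
box_big top 0.91 [ 0.6067 -0.3008] iou 0.938
box_big side 0.78 [ 0.6072 -0.2992] iou 0.914
cheese_big_center top 0.81 [ 0.4478 -0.2842] iou 0.876
cheese_big_center side 0.98 [ 0.4484 -0.2869] iou 0.913
box_mid top 0.94 [0.4555 0.2753] iou 0.9
box_mid side 0.65 [0.4584 0.2784] iou 0.869
cheese_mid_center top none; seed [0.6388 0.1517]
cheese_mid_center side 0.8 [0.6416 0.1535] iou 0.89
box_tiny top 0.8 [0.5935 0.0128] iou 0.948
box_tiny side 0.74 [0.5943 0.0153] iou 0.855
cheese_tiny_center top 0.77 [ 0.4378 -0.0037] iou 0.689
cheese_tiny_center side 0.67 [ 0.4395 -0.0008] iou 0.902
cheese_square_center [[0.499, 0.186], [0.532, 0.13], [0.479, 0.098], [0.446, 0.154]]
cheese_brick_center [[0.491, -0.081], [0.53, -0.105], [0.481, -0.19], [0.442, -0.167]]
```

The two views agree within about 3 mm, and the jaws will self-centre on the cheeses. I'll start with the tiny cheese.

```bash
cat >> h.py <<'E'
from scipy.spatial.transform import Rotation as R
B=dict(huge=(.587,.3036),big=(.607,-.300),mid=(.457,.277),tiny=(.594,.014))
C=dict(huge=(.633,-.159),big=(.448,-.2855),mid=(.641,.153),tiny=(.4385,-.002))
def quat(ang):
    y=np.array([0,0,-1.]);z=np.array([np.cos(ang),np.sin(ang),0])
    q=R.from_matrix(np.c_[np.cross(y,z),y,z]).as_quat();return [q[3],q[0],q[1],q[2]]
def radial(xy): # pick az or az+pi: jaw along the radial direction
    az=np.arctan2(xy[1],xy[0]);best=None
    for o in (0,np.pi):
        q=quat(az+o);j=solver.inverse_kinematics([*xy,.15],q)
        if j is not None and (best is None or abs(j[5])<best[0]): best=(abs(j[5]),q,j)
    return best[1]
def pick(k,hi=.16):
    c=C[k];q=radial(c)
    arm.open_jaws()
    arm.reach([*c,hi],q)
    print("down guard",arm.servo_line([*c,.020],.12,guard=8))
    arm.close(20);w=sensors.get_gripper_width();print(k,"width",w)
    f0=sensors.get_force();arm.servo_line([*c,hi],.12);print("lift",sensors.get_force()-f0,sensors.get_gripper_width(),sensors.get_time())
def place(k,off=(0,0),hi=.16):
    b=np.add(B[k],off);q=radial(B[k])
    arm.reach([*b,hi],q)
    arm.servo_line([*b,.04],.12)
    g=arm.servo_line([*b,.0215],.03,guard=4);print("touch",g,sensors.get_position())
def release(hi=.16):
    arm.open_jaws();p=sensors.get_position();arm.servo_line([p[0],p[1],hi],.12);print("t",sensors.get_time())
def snap(n,f):
    im=imaging.capture(n);cv2.imwrite(f"pics/{f}.png",im[:,:,::-1])
E
python3 - <<'E'
from h import *
for k in D:
    for xy in(C[k],B[k]):
        print(k,np.round(solver.inverse_kinematics([*xy,.02],radial(xy)),2))
pick("tiny")
snap("side","s1");snap("wrist","w1")
E
```

```text
huge [-0.42  0.62  1.49 -0.    1.03 -0.17]
huge [ 0.31  0.63  1.47 -0.    1.04 -0.17]
big [-0.78  0.44  1.82 -0.    0.88 -0.21]
big [-0.62  0.65  1.42 -0.    1.06 -0.16]
mid [ 0.07  0.63  1.48 -0.    1.04 -0.17]
mid [ 0.34  0.45  1.81 -0.    0.88 -0.21]
tiny [-0.26  0.31  2.04 -0.    0.79 -0.26]
tiny [-0.16  0.53  1.66 -0.    0.95 -0.19]
down guard False
tiny width 0.033417508337902406
lift [ 0.06882218 -0.09461006 -0.34500392] 0.033356204874109945 8.125
```

View pics/s1.png

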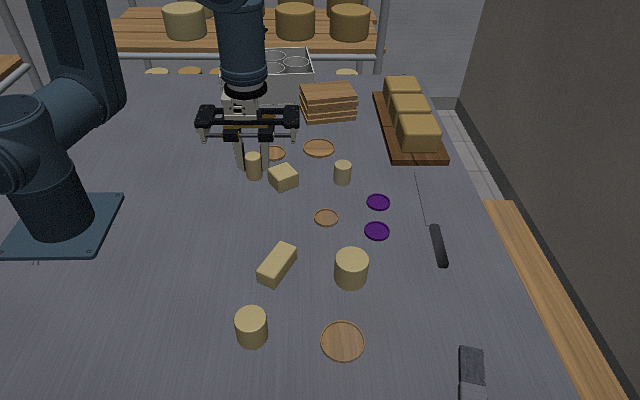

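View pics/w1.png

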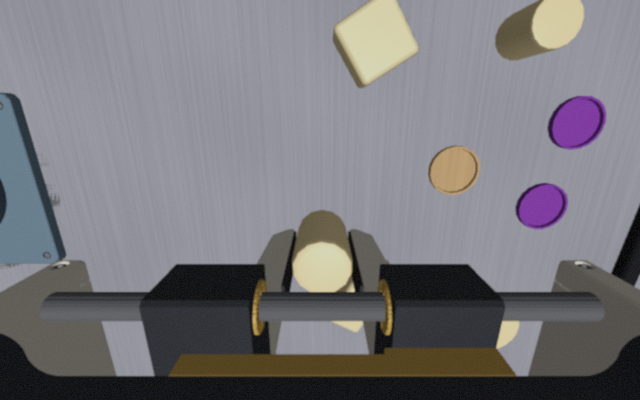

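The side view shows the tiny cheese upright between the fingers at (254,165), and the wrist view shows it at (322,250). Next I'll place it.

Run:
```python
from h import *
place("tiny");release();snap("wrist","w2")
pick("mid");place("mid");release()
snap("side","s2")
```

```text
touch True [0.59370855 0.01403066 0.02279083]
t 12.9667
down guard False
mid width 0.04465747811571636
lift [ 0.14552434 -0.33560838 -1.22062947] 0.04447608856848752 17.325
touch True [0.45673248 0.27693169 0.02267888]
t 22.1583
```

View pics/s2.png

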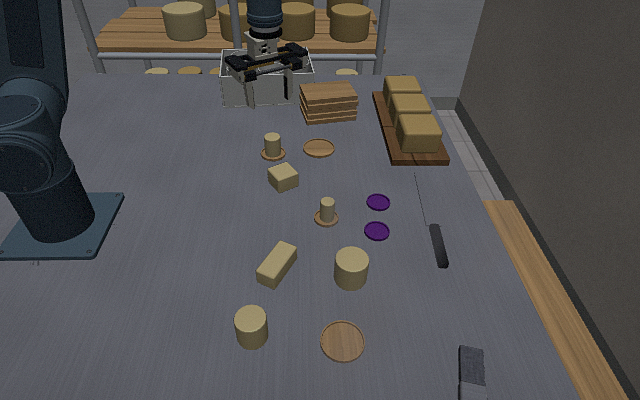

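View pics/w2.png

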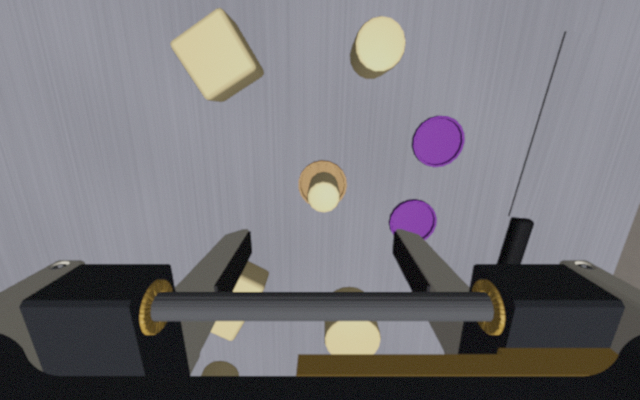

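The tiny cheese stands in its base at (327,212) and the mid cheese in its base at (272,146) in the side view. Touch heights match the base floors. The huge and big cheeses are next.

Run:
```python
from h import *
pick("huge");place("huge");release()
pick("big");place("big");release()
arm.movej([-1.538,.259,1.535,0,1.348,-.203])
snap("side","s3");snap("top","t3")
for k,(dc,hc,db) in D.items():
    t=f"cheese_{k}_center"
    for n in["top","side"]:
        uv=proj(n,np.array([[*B[k],.003+hc/2]]))[0];r,s=regnear(n,t,uv)
        if r is None: print(t,n,"none");continue
        x,i=fit(n,r,dc,hc,B[k],.003);print(t,n,"cheese-box mm",((x-B[k])*1000).round(1),round(i,3))
print(sensors.get_time())
```

```text
down guard False
huge width 0.0669217835821902
lift [ 0.16150595 -0.15401672 -5.12260267] 0.06668410048494158 27.3167
touch True [0.58673785 0.30353166 0.02299765]
t 32.6667
down guard False
big width 0.05547977496207795
lift [ 0.79251345 -0.10244605 -1.61411298] 0.05517017483319895 38.3667
touch True [ 0.6067946  -0.29979691  0.02284006]
t 42.85
cheese_huge_center top cheese-box mm [ 0.4 -1.6] 0.922
cheese_huge_center side cheese-box mm [ 1.7 -0.1] 0.919
cheese_big_center top cheese-box mm [ 1.2 -0.2] 0.934
cheese_big_center side cheese-box mm [ 0.8 -0.1] 0.922
cheese_mid_center top cheese-box mm [-1.1  0.1] 0.905
cheese_mid_center side cheese-box mm [2.3 3.8] 0.905
cheese_tiny_center top cheese-box mm [ 0.9 -1.8] 0.759
cheese_tiny_center side cheese-box mm [1.6 0.6] 0.893
45.2833
```

View pics/s3.png

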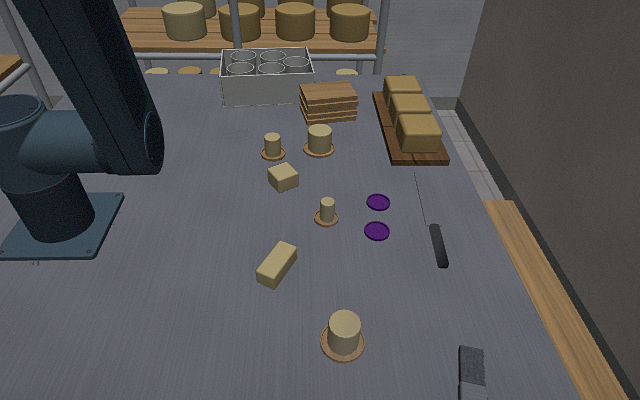

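View pics/t3.png

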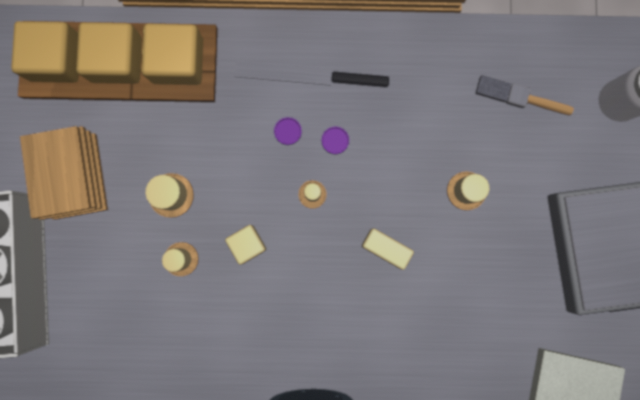

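All four cheeses stand upright inside their own bases. In the side view, huge is at (319,138), big at (344,330), mid at (272,146) and tiny at (327,211). The square and brick are still at (245,244) and (389,249) in the top view.

```bash
python3 -c "
from bench import arm
arm.job_done()"
```

```text
the job is handed in; nothing more can be done
```

All four round cheeses are in the bases of their own size, and I handed the job in at about 45 s of the 112 s allowed. I gripped each at 20 N and lowered it slowly until it touched. I then opened the jaws and moved the arm clear.

**Last checks:**
- **Height:** each cheese touched down within 0.4 mm of the height expected for its base floor.
- **Centring:** silhouette fits put each cheese within about 2.5 mm of its base centre, except one. The side view of the mid cheese gave about 4.4 mm, while the top view gave 1.1 mm. Both are well inside the 12 mm limit.
- **Upright:** all four look upright in both final pictures; I did not measure the tilt.
- **Left alone:** the square cheese, the brick and the purple look-alikes look unmoved, judged by eye from the pictures.

**Detection misses:**
- The networks missed box_big from above at first and reported the purple discs as box_tiny. I told those apart by looking at the picture.
- The top-view outline of the tiny cheese fitted poorly (overlap 0.69 before, 0.76 after), but its side view agreed to within about 3 mm.

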